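# Fit the coarse dicing insert and shut the chopper

### The arm

A 6-joint arm with a two-finger parallel gripper is mounted at the origin on a cart in front of the work surface, level with it; the furniture and walls round the work are solid. World frame = base frame: x ahead of the robot, y to its left, z up, the work surface at z = 0. Lengths are in m, angles in rad, forces in N, time in s.
With the tool pointing down it reaches from about 0.4 to 0.825 m from the base axis. Payload 7 kg.
Tool frame: the origin (TCP) lies midway between the tips of the shut fingers; the grasp point (between the pads) lies 19 mm behind it (r.grip_depth is the z of the grasp point in the tool frame, in m); z points along the fingers, y is the line along which they close (so a half turn about z gives the same grasp; the last joint's range is limited). The gripper opens to 85 mm and grips with 20 to 120 N. Pads are 22 mm wide; open, the fingers measure 114 mm over their backs; the gripper's body (76 mm by 85 mm) begins 54 mm behind the grasp point. The pads swing forward as they close: fully open they stand 13 mm farther back than shut.
Start: joints at [-1.023, 0.359, 0.012, 0, -1.224, -0.288], TCP at [0.173, -0.652, 0.231] pointing down, gripper open.
Joint ranges: [-3.07, 3.07], [-1.43, 2.12], [-1.02, 1.25], [-3.03, 1.67], [-3.05, -0], [-3.03, 3.03]. Speed limits (rad/s): [2.39, 2.39, 3.01, 3.14, 3.14, 3.14].

### API

Orientations are given as a unit quaternion [x, y, z, w].
In Python, from cell import r gives the robot as it stands. Calls block until the motion is done:
- r.movep(position, orientation): joint-space move of the TCP to a pose.
- r.line_to(position, frame=None, vel=0.15, guard=None): straight line of the TCP; frame=None keeps the orientation; vel is the mean speed in m/s. With guard (N) it stops when the force on the tool has changed by that much, and returns True; else False.
- r.move_j(angles): joint-space move.
- r.move_gripper(opening, f_grip=None): opening from 0.0 (shut) to 1.0 (fully open); f_grip is the grip in N (None keeps the last); returns when the fingers have stopped.
- r.pause(seconds).
- r.ik(position, orientation): joint angles nearest the present ones, or None.
- r.capture(name): name is "scene" or "side" or "wrist"; returns a dict with "image" (400x640x3 uint8, red, green, blue), "mtx" (3x3 intrinsics, pixels), "extrinsics" (4x4, takes a point from world to camera coordinates). Camera axes: x right, y up, looking along -z (the intrinsics and any distortion apply to the point x, -y, -z); pixel columns grow to the right and rows downward; lengths in m; the calibration is good to about 2 mm. A picture is of the moment at which its call begins. There is no depth.
A pose or a line that the arm cannot do raises r.PlanningError and nothing moves.
- r.job_done(): hands the job in; it is judged then, once.
Readings, each from a call of its own:
- r.read_time_s(): time.
- r.read_q(): joint angles.
- r.read_qvel(): joint speeds.
- r.read_joint_torque(): joint torques, N m.
- r.read_position(): TCP position.
- r.read_tcp_rot(): TCP orientation.
- r.read_wrist_force(): force on the tool from outside, world axes, zero at the start.
- r.read_wrist_torque(): the same for the moment, N m.
- r.read_gripper_width(): opening from 0.0 (shut) to 1.0 (fully open).
- r.read_grasp_force(): force on a finger pad.
Only numpy, scipy, OpenCV 4.12 (cv2) and the standard library are available. Lean on these libraries where they do the work, as an engineer would, in place of code of your own. Each camera call takes 0.05 s, during which the arm holds its last target. There are 200 camera calls.

### The job

The vegetable chopper has just been washed. Fit the coarse dicing insert (the one with the big squares) onto the chopper, with its two holes over the two pins so that it lies flush on the deck, let go of it, and then fold the lid down until it is fully shut over it. Leave the fine insert and the other things where they are.

Things in the scene. Friction and masses are not known exactly. Their poses are not given: they have to be found in the camera images.
- chopper: Vegetable chopper, fixed on the worktop: clear catch box under a flat white deck, 112 (x) x 184 (y) mm, deck top 55 mm above the worktop. Origin: centre of its underside; z up, y along its length towards the lid's hinge (roughly to the robot's left). Only the two pins and, at the hinge end (y > 69 mm), hinge cheeks 19 mm high stand on the deck.
- seat (a point): Point on the deck's top, midway between the two steel pins, (0, -12, 55) mm in the chopper's frame. Pins at (17, 43.5) and (-17, -43.5) mm from it in the chopper's x, y; 10 mm diameter, 13 mm high, top 4 mm tapering to 6 mm. Round it the deck's 44 x 62 mm opening. With the insert fully home its origin is at this point and its y axis along the chopper's y (either way round).
- coarse_insert: Coarse dicing insert, loose, 100 to 200 g, flat on the worktop: grey frame 60 (x) x 110 (y) x 14 (z) mm round a steel grid of 3 x 4 large cells (15 mm). Two through holes of 12 mm diameter, diagonal, at (17, 43.5) and (-17, -43.5) mm in x, y; the same after half a turn about z. Origin: centre of its underside. Grip from above across the 60 mm width at mid length.
- fine_insert: Fine dicing insert, not wanted: same frame and holes, but 6 x 8 small cells (7.5 mm). The two inserts lie side by side right of the chopper, roughly pointing away from the robot (about 90 degrees to the chopper); which of them is farther right varies. Origin: centre of its underside, axes as the coarse one's.
- chopper_lid (a joint): Angle of the chopper's lid in rad: 0 shut (lying level over the deck), 1.57 upright, at most 1.95. Starts at 1.5 to 1.7. The hinge is stiff with friction: the lid stays at any angle where it is left; it takes 1 to 3 N on its outer face to fold it down.
- lid_hinge (a point): Midpoint of the lid's hinge line, at (0, 78, 67) mm in the chopper's frame. The hinge line runs along the chopper's x; the lid folds down towards the chopper's -y.
- lid_edge (a point): Middle of the lid's free edge, end of its 44 mm wide thumb lip: 180 mm from the hinge line, 8 mm off it to the lid's outer side. The lid is a white cover 100 mm wide, 168 mm long (the lip reaches 9 mm more), 6 mm thick, its outer face 11.5 mm off the hinge line, with a 13 mm skirt and grey pusher studs inside. Shut, its top face is 23.5 mm above the deck, its inner face 17.5 mm.
- salt_shaker: Salt shaker, 44 mm across, 90 mm high, standing on the worktop at the back right. Origin: centre of its underside. Leave it alone.
- mandarin: Mandarin, 62 mm across, on the worktop at the back right. Origin: centre of its underside. Leave it alone.
- glass: Drinking glass, 63 mm across, 88 mm high, standing at the back left. Origin: centre of its underside. Leave it alone.
Things that resemble listed ones, but are neither listed nor needed, are in the scene too. What is shaped like the coarse_insert but pink is not meant.

How it is judged:
By the outcome, as a careful person would: the job done as asked, in the order asked, and still so for the second after the job is handed in, with the robot touching nothing.
It also fails if it takes over 58 s, if anything falls off the work surface, if the arm or the gripper's body presses on something with over 40 N, if the wrist force passes 120 N, or if a joint passes its speed limit or range.

## Working session

There is one attempt and no reset: what is moved stays moved. The work goes in short steps, each a Python script; the robot and the scene stay as the last script left them, time stands still between calls to the robot, and variables do not carry over. Pictures are saved under pics/ and viewed, at most 10 in all, crops included, and the job is handed in when it is done.

```bash
ls; mkdir -p pics; python3 - <<'E'
from cell import r
import cv2,numpy as np
for n in ("scene","side","wrist"):
    c=r.capture(n); cv2.imwrite(f"pics/{n}0.png",c["image"][:,:,::-1]); np.savez(f"{n}0.npz",**{k:c[k] for k in c})
    print(n,c.keys(),np.round(c["mtx"],1).tolist(),np.round(c["extrinsics"],3).tolist())
print(r.read_time_s(),r.read_tcp_rot(),r.grip_depth)
E
```

```text
pics
scene dict_keys(['image', 'mtx', 'extrinsics']) [[372.7, 0.0, 319.1], [0.0, 372.7, 194.4], [0.0, 0.0, 1.0]] [[0.703, -0.711, -0.019, -0.43], [0.312, 0.285, 0.906, -0.233], [-0.639, -0.643, 0.422, -0.852], [0.0, 0.0, 0.0, 1.0]]
side dict_keys(['image', 'mtx', 'extrinsics']) [[446.2, 0.0, 329.2], [0.0, 446.2, 204.1], [0.0, 0.0, 1.0]] [[0.534, -0.845, 0.006, -0.323], [0.378, 0.246, 0.893, -0.263], [-0.756, -0.474, 0.451, -0.899], [0.0, 0.0, 0.0, 1.0]]
wrist dict_keys(['image', 'mtx', 'extrinsics']) [[357.7, 0.0, 318.2], [0.0, 357.7, 201.5], [0.0, 0.0, 1.0]] [[-0.257, 0.966, 0.002, 0.674], [-0.922, -0.245, -0.298, 0.038], [-0.288, -0.078, 0.954, -0.379], [0.0, 0.0, 0.0, 1.0]]
0.15 [-1.29506156e-01  9.91578427e-01  6.01846565e-04 -1.29139439e-04] -0.0187
```

View pics/scene0.png

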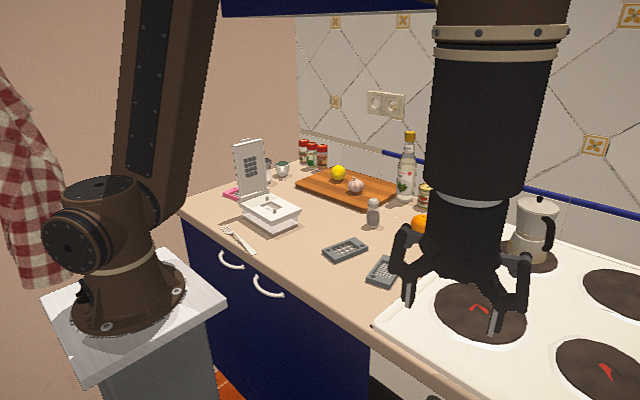

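View pics/wrist0.png

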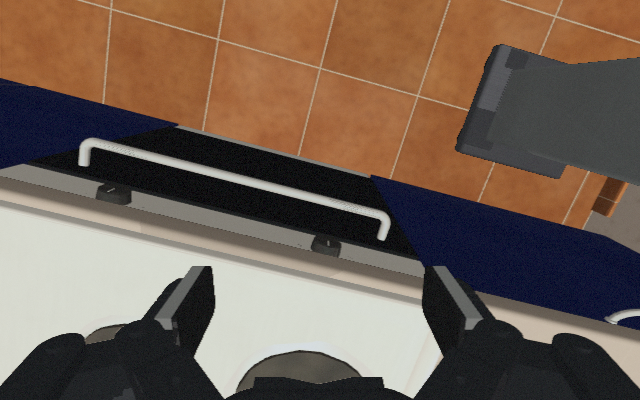

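The scene view shows the chopper at about (270,213) with its lid up. The inserts are at (345,250) and (382,270), and the pink decoy is at (232,193). The wrist camera only sees the cooker. I'll locate these roughly and look again from above.

```bash
cat > h.py <<'E'
import numpy as np, cv2
from cell import r
from scipy.spatial.transform import Rotation as R
def back(c,uv,z):
    E=np.array(c["extrinsics"]);K=np.array(c["mtx"]);Rm,t=E[:3,:3],E[:3,3]
    d=np.linalg.inv(K)@np.array([uv[0],uv[1],1.]); d=Rm.T@np.array([d[0],-d[1],-d[2]])
    o=-Rm.T@t; return o+d*(z-o[2])/d[2]
def proj(c,P):
    E=np.array(c["extrinsics"]);K=np.array(c["mtx"]); P=np.atleast_2d(P)
    p=P@E[:3,:3].T+E[:3,3]; p=p*[1,-1,-1]; q=p@K.T; return q[:,:2]/q[:,2:]
def down(yaw): # tool y axis at angle yaw+90 ; tool z down
    return (R.from_euler('z',yaw)*R.from_quat([1,0,0,0])).as_quat()
def snap(n,name):
    c=r.capture(n); cv2.imwrite(f"pics/{name}.png",c["image"][:,:,::-1]); np.savez(name+".npz",**c); return c
E
python3 - <<'E'
from h import *
c=np.load("scene0.npz")
for n,uv,z in (("seat",(270,207),.055),("ins1",(345,249),.014),("ins2",(382,269),.014),("shaker",(373,226),0),("deckL",(240,206),.055),("deckR",(300,207),.055)): print(n,back(c,uv,z).round(3))
E=r.capture("wrist")["extrinsics"]; print("cam pos",-E[:3,:3].T@E[:3,3], "view",-E[2,:3]); q=r.read_tcp_rot(); T=R.from_quat(q).as_matrix()
print("cam in tool",T.T@(-E[:3,:3].T@E[:3,3]-r.read_position()),T.T@-E[2,:3], "toolR",T.round(2))
img=c["image"][120:300,200:440,::-1]; cv2.imwrite("pics/crop1.png",cv2.resize(img,None,fx=3,fy=3,interpolation=2))
E
```

```text
seat [0.435 0.034 0.055]
ins1 [ 0.464 -0.242  0.014]
ins2 [ 0.46  -0.365  0.014]
shaker [ 0.632 -0.207  0.   ]
deckL [0.377 0.107 0.055]
deckR [ 0.497 -0.033  0.055]
cam pos [ 0.09934076 -0.6718725   0.37243532] view [ 0.28792949  0.07815327 -0.95445727]
cam in tool [ 7.65633209e-02  5.51314716e-06 -1.41721108e-01] [-2.98482544e-01  5.81976367e-04  9.54414916e-01] toolR [[-0.97 -0.26 -0.  ]
 [-0.26  0.97  0.  ]
 [ 0.    0.   -1.  ]]
```

View pics/crop1.png

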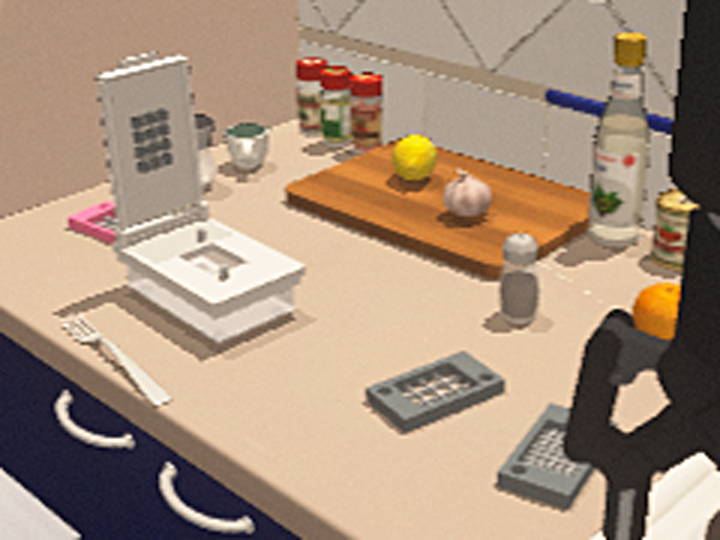

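The nearer insert, with centre at crop (435,390), has the big cells. The right one, at (550,455), is fine-meshed. Next I'll look closely at both sites with the wrist camera.

```bash
python3 - <<'E'
from h import *
for y in (np.pi,0): print(y,r.ik([.45,-.24,.22],down(y)))
for y in (np.pi/2,-np.pi/2): print(y,r.ik([.44,.03,.2],down(y)))
try:
    r.movep([.45,-.24,.22],down(np.pi)); snap("wrist","w1")
    r.movep([.44,-.04,.26],down(-np.pi/2)); snap("wrist","w2")
except r.PlanningError as e: print(e)
snap("side","s2")
print(r.read_q(),r.read_time_s())
E
```

```text
3.141592653589793 [-0.10439695  0.09401056 -0.36269213  0.         -1.11409364 -1.46639937]
0 [-0.10439695  0.09401056 -0.36269213  0.         -1.11409364  1.67519328]
1.5707963267948966 [ 0.518003   -0.01173414 -0.52356307  0.         -1.0589674   2.62358965]
-1.5707963267948966 [ 0.518003   -0.01173414 -0.52356307  0.         -1.0589674  -0.518003  ]
[ 3.56639361e-01 -5.71402755e-02 -4.24299299e-01  1.46331687e-05
 -1.20427690e+00 -3.59584627e-01] 3.1917
```

View pics/w1.png

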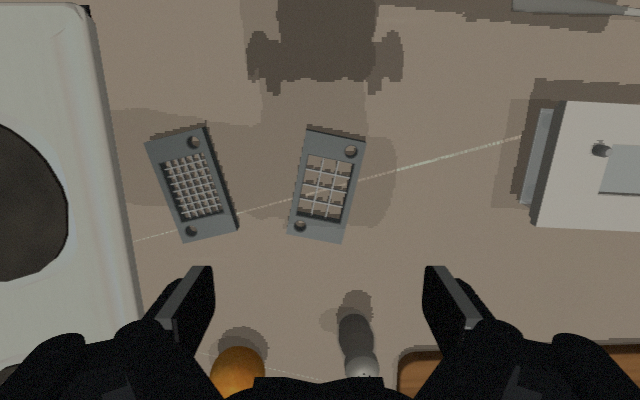

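View pics/w2.png

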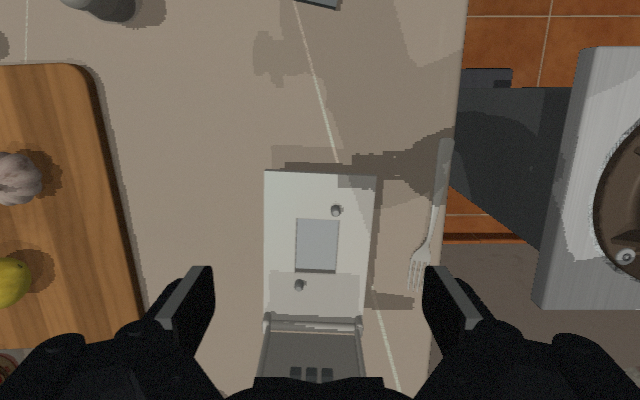

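w1 shows the coarse insert in the middle, with holes at about (350,152) and (300,226), and the fine one to its left. w2 shows the chopper's pins at about (337,210) and (299,285), with the opening between them. I'll zoom on both and compute positions.

```bash
python3 - <<'E'
from h import *
a=np.load("w1.npz");b=np.load("w2.npz")
def pr(c,p,q,z,nom):
    P,Q=back(c,p,z),back(c,q,z); d=P-Q
    print("centre",((P+Q)/2).round(4),"dist",np.linalg.norm(d).round(4),"(93.4)","yaw of +y:",(np.arctan2(d[1],d[0])-np.arctan2(43.5,17)+np.pi/2)*57.3)
pr(a,(350,152),(300,226),.014,0)
pr(b,(337,210),(299,285),.066,0)
A=cv2.resize(a["image"][115:255,275:380],None,fx=4,fy=4,interpolation=2)
B=cv2.resize(b["image"][160:300,255:385],None,fx=3,fy=4,interpolation=2)
cv2.imwrite("pics/z1.png",np.hstack([A,cv2.resize(B,(380,560))])[:,:,::-1])
E
```

```text
centre [ 0.4702 -0.2344  0.014 ] dist 0.0921 (93.4) yaw of +y: 168.49046519160083
centre [0.4407 0.0391 0.066 ] dist 0.0926 (93.4) yaw of +y: -93.6861542304363
```

View pics/z1.png

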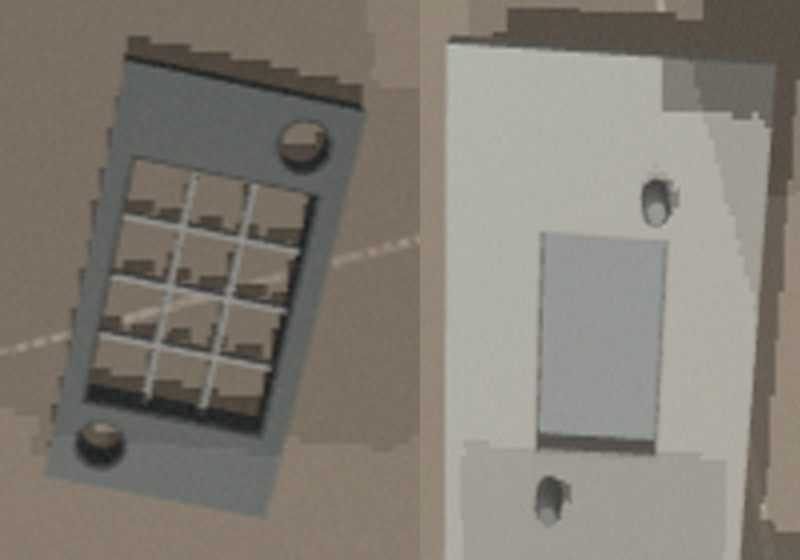

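The zoom gives precise features: insert holes and corners on the left, and pin tops, opening and deck corners on the right. I'll do a rigid fit on both, then grasp.

```bash
cat > fit.py <<'E'
from h import *
from scipy.optimize import least_squares
def fit(c,px,mod,x0):
    f=lambda p:(proj(c,np.c_[(R.from_euler('z',p[2]).apply(mod)+[p[0],p[1],0])])-px).ravel()
    s=least_squares(f,x0,loss='soft_l1'); return s.x,np.abs(f(s.x)).reshape(-1,2).round(1)
E
python3 - <<'E'
from fit import *
a=np.load("w1.npz");b=np.load("w2.npz")
za=np.array([(303,146),(101,443),(125,60),(363,110),(268,517),(47,474)]); pa=za/4+[275,115]-.375
h=.014; ma=np.array([(17,43.5),(-17,-43.5),(-30,55),(30,55),(30,-55),(-30,-55)])/1e3; ma=np.c_[ma,[h]*6]
xa,ea=fit(a,pa,ma,[.47,-.234,np.radians(78.5)])
zb=np.array([(656,213),(549,515),(541,233),(667,240),(656,453),(538,447),(447,42),(776,65)]); pb=(zb-[420,0])/[380/130,4]+[255,160]-.375
mb=np.array([(-17,-43.5,68),(17,43.5,68),(22,-31,55),(-22,-31,55),(-22,31,55),(22,31,55),(56,-80,55),(-56,-80,55)])/1e3
xb,eb=fit(b,pb,mb,[.44,.039,0])
print(xa,np.degrees(xa[2]),ea.tolist()); print(xb,np.degrees(xb[2]),eb.tolist())
np.savez("est.npz",a=xa,b=xb)
E
```

```text
[ 0.46958924 -0.23421227  1.37108935] 78.55763315989793 [[0.2, 0.4], [0.1, 0.5], [0.4, 0.3], [0.9, 0.3], [0.0, 0.2], [0.6, 0.5]]
[ 0.4416727   0.04154225 -0.05004379] -2.867297774395004 [[0.3, 0.5], [0.3, 0.2], [0.5, 0.1], [0.0, 0.3], [0.0, 0.7], [0.2, 0.4], [0.3, 0.3], [0.1, 0.7]]
```

```bash
python3 - <<'E'
from fit import *
e=np.load("est.npz"); a,b=e["a"],e["b"]
qa=down(a[2]+np.pi/2); qb=down(b[2]-np.pi/2)
r.movep([a[0],a[1],.06],qa)
print(r.line_to([a[0],a[1],-.001],vel=.1,guard=8), r.read_position())
r.move_gripper(0.0,60); print(r.read_gripper_width(),r.read_grasp_force(),r.read_position())
r.line_to([a[0],a[1],.16]); print(r.read_gripper_width())
r.movep([b[0],b[1],.16],qb)
r.line_to([b[0],b[1],.085],vel=.1)
print(r.read_position(),r.read_wrist_force(),r.read_time_s()); c=snap("wrist","w3"); snap("side","s3")
cv2.imwrite("pics/z3.png",np.vstack([c["image"][:,:,::-1][120:400,120:520]]))
E
```

```text
False [ 0.47010571 -0.23412449 -0.00050087]
0.6824204313830354 63.701852560043335 [ 4.70194907e-01 -2.34327973e-01  1.02315333e-04]
0.6778364333752506
[0.44212493 0.04149264 0.08540555] [-0.15474611  0.26595401 -1.09253122] 8.725
```

View pics/w3.png

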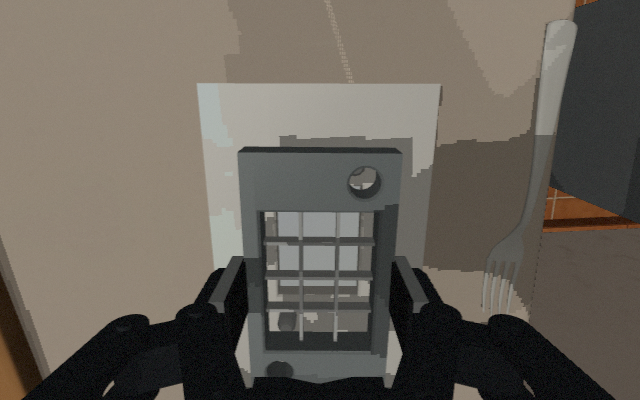

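The insert is in the fingers, with its upper hole at about (364,181) and its lower hole at about (280,370). The deck's front corners are at about (197,84) and (441,86). I'll check the relative alignment within this one image.

```bash
python3 - <<'E'
from fit import *
c=np.load("w3.npz"); b=np.load("est.npz")["b"]
mi=np.array([(-17,-43.5),(-30,-55),(30,-55)])/1e3; 
zt=.0853+.014
px=np.array([(364,181),(401.5,153),(240,153)])
x,e=fit(c,px,np.c_[mi,[zt]*3],b); print("insert",x,e.tolist())
md=np.array([(56,-80,55),(-56,-80,55)])/1e3
x2,e2=fit(c,np.array([(197,84),(441,86)]),md,b); print("deck",x2,e2.tolist())
print("old",b)
cv2.imwrite("pics/z3.png",cv2.resize(c["image"][70:250,180:450],None,fx=2.9,fy=2.9,interpolation=2)[:,:,::-1])
E
```

```text
insert [ 0.44156238  0.0417462  -0.04733174] [[0.7, 2.5], [0.5, 0.6], [5.0, 0.2]]
deck [ 0.44211193  0.04315254 -0.05771823] [[0.3, 0.0], [0.3, 0.0]]
old [ 0.4416727   0.04154225 -0.05004379]
```

View pics/z3.png

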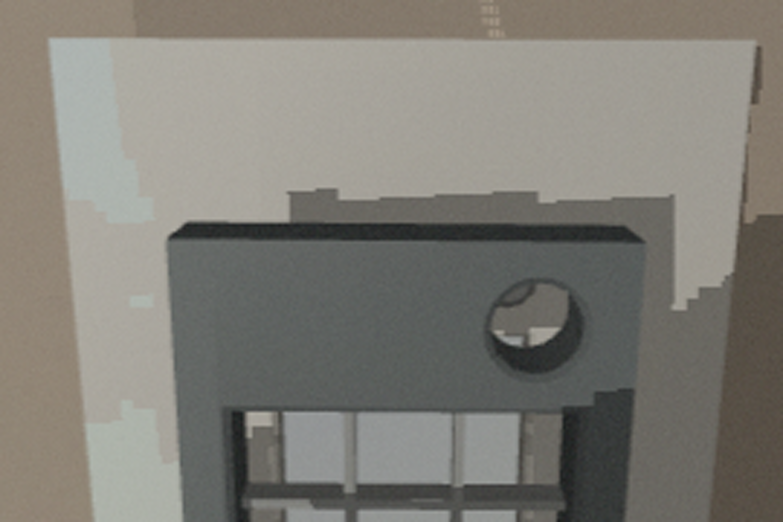

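```bash
python3 - <<'E'
from fit import *
c=np.load("w3.npz"); b=np.load("est.npz")["b"]
g=lambda z:np.array(z)/2.9+[180,70]-.33
mi=np.array([(-17,-43.5),(-30,-55),(30,-55)])/1e3
for zt in (.097,.0993,.1015):
    x,e=fit(c,g([(535,328),(643,241),(168,240)]),np.c_[mi,[zt]*3],b); print("insert",zt,x,e.tolist())
md=np.array([(56,-80,55),(-56,-80,55)])/1e3
x2,e2=fit(c,g([(50,38),(757,40)]),md,b); print("deck",x2,e2.tolist()); print("old",b,r.read_position())
E
```

```text
insert 0.097 [ 0.44151993  0.04210834 -0.05178466] [[0.4, 0.3], [0.1, 0.1], [0.3, 0.1]]
insert 0.0993 [ 0.44173517  0.04167215 -0.05084074] [[0.4, 0.7], [0.6, 0.3], [2.6, 0.1]]
insert 0.1015 [ 0.44202005  0.04125366 -0.04976693] [[0.3, 1.1], [1.1, 0.5], [5.0, 0.1]]
deck [ 0.44178113  0.04236104 -0.0526114 ] [[0.6, 0.0], [0.6, 0.1]]
old [ 0.4416727   0.04154225 -0.05004379] [0.44217387 0.04170305 0.08562396]
```

Insert and deck agree within about 0.5 mm, so I'll descend guarded.

```bash
python3 - <<'E'
from h import *
b=np.load("est.npz")["b"]
p=[b[0]+.0002,b[1]+.0002]
print(r.line_to([*p,.051],vel=.03,guard=12), r.read_position(),r.read_wrist_force(),r.read_wrist_torque(),r.read_time_s(),r.read_gripper_width())
snap("side","s4"); c=snap("scene","sc4"); 
d=np.load("s4.npz"); uv=proj(d,[*p,.07])[0].astype(int); print(uv)
i=d["image"][max(uv[1]-70,0):uv[1]+70,max(uv[0]-90,0):uv[0]+90,::-1]; cv2.imwrite("pics/z4.png",cv2.resize(i,None,fx=4,fy=4,interpolation=2))
E
```

```text
True [0.44168274 0.04163877 0.05509982] [-2.29413128  0.26870935  6.32833227] [0.01108594 0.4781081  0.02761472] 9.7417 0.6818000204367307
[284 212]
```

Contact came at z=0.0551, the flush height; the pin tops would have stopped it at 0.068. Release, lift, look.

```bash
python3 - <<'E'
from h import *
b=np.load("est.npz")["b"]
r.move_gripper(1.0); p=r.read_position()
r.line_to([p[0],p[1],.16],vel=.2)
r.line_to([.44,-.04,.26],vel=.25)
w=snap("wrist","w5"); s=snap("side","s5"); print(r.read_time_s())
A=cv2.resize(w["image"][150:390,230:400],(425,600),interpolation=2)
B=s["image"][120:300,200:312]; B=cv2.resize(B,(373,600),interpolation=2)
cv2.imwrite("pics/z5.png",np.hstack([A,B])[:,:,::-1])
E
```

```text
11.675
```

View pics/z5.png

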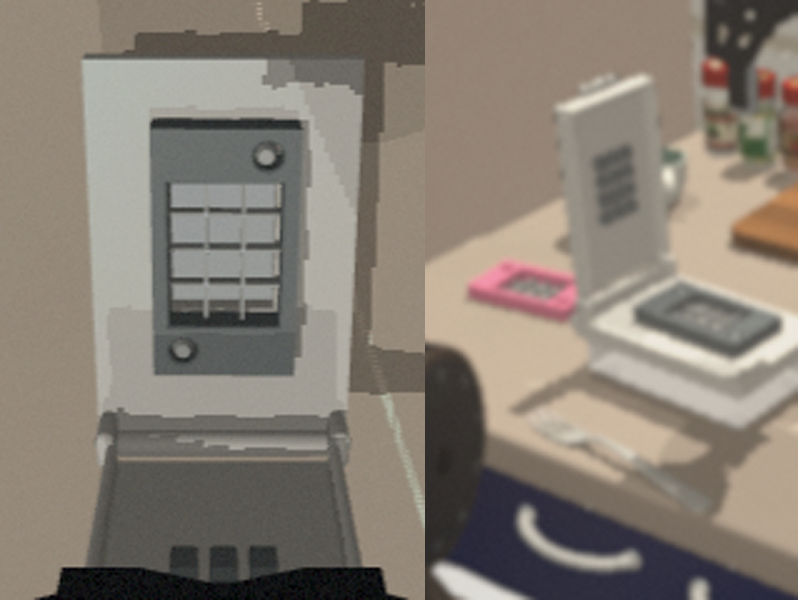

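The insert sits flush with both pins through its holes, and the lid is still upright. Now I'll work out the lid angle and the clearance behind it.

```bash
python3 - <<'E'
from h import *
b=np.load("est.npz")["b"]; Rz=R.from_euler('z',b[2])
W=lambda P:Rz.apply(np.array(P)-[0,-.012,0])+[b[0],b[1],0]
def lid(x,rho,off,th): return W([x,.078-rho*np.cos(th)+off*np.sin(th),.067+rho*np.sin(th)+off*np.cos(th)])
s0=np.load("scene0.npz"); s5=np.load("s5.npz")
print("hinge",W([0,.078,.067]))
cr=lambda z:np.array(z)/3+[200,120]; c5=lambda z:(np.array(z)-[425,0])*[112/373,.3]+[200,120]
print("meas scene",cr((98,75)),cr((188,57)),"meas side",c5((557,105)),c5((650,75)))
for th in (1.5,1.6,1.7): print(th,proj(s0,[lid(-.05,.168,0.002,th),lid(.05,.168,.002,th)]).round(1).tolist(),proj(s5,[lid(-.05,.168,.002,th),lid(.05,.168,.002,th)]).round(1).tolist())
print("glass?",back(s0,cr((245,170)),0),back(s5,c5((672,205)),0),"glass2",back(s0,cr((205,185)),0))
print("wall",back(s0,cr((0,217)),0),back(s0,cr((100,180)),0),back(s0,cr((295,122)),0))
for y in (.2,.17,.1,.0,-.06):
  for z in (.32,.2,.09): print(y,z,r.ik([.44,y,z],down(b[2]-np.pi/2)) is not None,end=';')
E
```

```text
hinge [0.44617476 0.13142958 0.067     ]
meas scene [232.66666667 145.        ] [262.66666667 139.        ] meas side [239.63538874 151.5       ] [267.56032172 142.5       ]
1.5 [[235.4, 146.9], [263.8, 139.8]] [[245.9, 155.2], [271.8, 144.8]]
1.6 [[232.4, 145.7], [260.7, 138.6]] [[241.2, 153.8], [267.3, 143.6]]
1.7 [[229.5, 145.0], [257.7, 138.1]] [[236.7, 153.0], [262.8, 142.9]]
glass? [0.70129646 0.30054218 0.        ] [ 7.13943169e-01  2.99606104e-01 -1.11022302e-16] glass2 [0.6330338  0.29969393 0.        ]
wall [0.40026387 0.40756737 0.        ] [0.55013101 0.41629592 0.        ] [0.87355729 0.39022059 0.        ]
0.2 0.32 True;0.2 0.2 True;0.2 0.09 True;0.17 0.32 True;0.17 0.2 True;0.17 0.09 True;0.1 0.32 True;0.1 0.2 True;0.1 0.09 True;0.0 0.32 True;0.0 0.2 True;0.0 0.09 True;-0.06 0.32 True;-0.06 0.2 True;-0.06 0.09 True;
```

The lid is at about 1.58 rad and the space behind it is free (wall at y≈0.4, glass at about (0.63, 0.30)). I'll go over the lid, then fold it down along an arc.

```bash
cat > lid.py <<'E'
from h import *
b=np.load("est.npz")["b"]; Rz=R.from_euler('z',b[2])
W=lambda P:Rz.apply(np.array(P)-[0,-.012,0])+[b[0],b[1],0]
def pt(th,rho=.13,dy=0,dz=0): return W([0,.078-rho*np.cos(th)+.0115*np.sin(th)+.011+dy,.067+rho*np.sin(th)+.0115*np.cos(th)+dz])
E
python3 - <<'E'
from lid import *
r.move_gripper(0.0)
r.line_to([.44,-.04,.33],vel=.25)
p=pt(1.65,dy=.035); r.line_to([p[0],p[1],.33],vel=.3)
print("down",r.line_to(p,vel=.2,guard=10))
for th in [1.65,1.45,1.25,1.05,.85,.65,.45,.3,.15,.04]:
    g=r.line_to(pt(th),vel=.12,guard=20); print(th,g,r.read_wrist_force().round(1),(r.read_position()-pt(th)).round(4))
    if g: break
print("press",r.line_to(pt(0,dz=-.006),vel=.03,guard=15),r.read_position(),r.read_wrist_force().round(1),r.read_time_s())
E
```

```text
down False
1.65 False [0.6 0.3 0.4] [ 0.0004 -0.0002  0.0008]
1.45 False [0.2 0.4 0.6] [ 0.0001 -0.0001  0.0002]
1.25 False [ 0.5  0.7 -0.1] [ 0. -0. -0.]
1.05 False [ 0.1 -0.2 -0.7] [ 0.     -0.0001 -0.    ]
0.85 False [ 0.3 -0.   0. ] [-0.0001 -0.0001 -0.    ]
0.65 False [ 0.4 -0.4  0.3] [-0.0001 -0.0002 -0.    ]
0.45 False [-0.5 -0.2  0.3] [0.     0.     0.0002]
0.3 False [ 0.2 -0.5 -0.6] [0.     0.0001 0.0002]
0.15 False [1.  0.3 0.3] [-0.      0.      0.0003]
0.04 False [ 0.   0.1 -0.3] [-0.0001  0.      0.0003]
press True [0.44117326 0.01322108 0.07836044] [-4.4  0.3 15.3] 18.5083
```

The press stopped at z=0.0784, the shut height of 0.0785. Withdraw and check.

```bash
python3 - <<'E'
from lid import *
p=r.read_position(); r.line_to([p[0],p[1],.2],vel=.2); r.line_to([.44,-.2,.3],vel=.3)
r.pause(.3); s=snap("side","s6"); c=snap("scene","sc6"); print(r.read_time_s(),r.read_wrist_force())
A=cv2.resize(s["image"][100:320,180:480],(480,352)); B=cv2.resize(c["image"][130:300,200:440],(497,352)) 
cv2.imwrite("pics/z6.png",np.hstack([A[:,:400],B[:,:400]])[:,:,::-1])
E
```

```text
20.6083 [-0.07109059  0.32799073 -0.20732986]
```

View pics/z6.png

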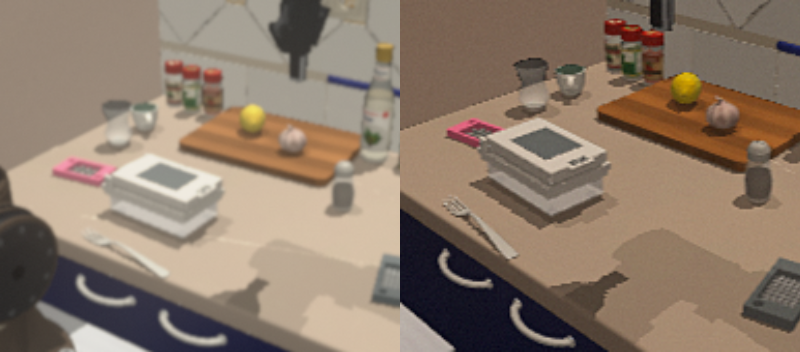

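The lid lies level and shut at (165,180) in the left half, with the other objects undisturbed and the robot clear.

```bash
python3 -c "
from cell import r
print(r.job_done())"
```

```text
the job is handed in; nothing more can be done
None
```

The coarse insert is seated flush on both pins and the lid is fully shut over it; the other things were left where they were, and I handed the job in with the robot clear at about 21 s of the 58 s allowed.

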